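# Check in a returned part with a touch scanner

## Robot

A 7-joint arm with a two-finger parallel gripper is mounted at the origin on the work surface. World frame = base frame: x ahead of the robot, y to its left, z up, the work surface at z = 0. Lengths are in m, angles in rad, forces in N, time in s.
With the tool pointing down it reaches from about 0.4 to 0.875 m from the base axis. Payload 19.3 kg.
Tool frame: the origin (TCP) lies on the front face of the gripper's body, between the roots of the fingers; the fingertips stand ahead of it and the grasp point (between the pads) lies 54 mm ahead of it (ctrl.tips_ahead is the z of the fingertips in the tool frame, in m); z points along the fingers, y is the line along which they close (so a half turn about z gives the same grasp; the last joint's range is limited). The gripper opens to 85 mm and grips with 20 to 120 N. Pads are 22 mm wide; open, the fingers measure 114 mm over their backs; the gripper's body (76 mm by 85 mm) begins 54 mm behind the grasp point. The pads swing forward as they close: fully open they stand 13 mm farther back than shut.
Start: joints at [1.176, 0.521, -0.036, 1.599, 0.021, 1.021, -0.113], TCP at [0.199, -0.592, 0.304] pointing down, gripper open.
Joint ranges: [-2.91, 2.91], [-0.3, 2.13], [-1.5, 1.42], [0.17, 2.43], [-1.26, 4.41], [0.16, 1.93], [-2.52, 2.52]. Speed limits (rad/s): [1.89, 1.89, 2.39, 2.39, 3.01, 3.01, 3.01].

## Interface

Orientations are given as a unit quaternion [w, x, y, z].
In Python, from plant import ctrl gives the robot as it stands. The module is installed in compiled form; this text tells all that it offers.
- The arm moves only by the tool arm_command, never from a script. Its argument "deltas" is a list that holds one entry, the list of rows, each a list of 6 numbers: the shift along the tool's x, y, z each as a share of 0.4 m, from -1 to 1, then the turn, a rotation vector about the tool's x, y, z each as a share of 0.5 rad, from -1 to 1. A call has 1 to 12 rows; each row is the pose to reach, as a shift and turn from the pose commanded when the call began, along the tool's axes at that moment; what a row does not reach only later rows make up. A row lasts 1/10 s, in which the tool goes at most 50 mm and 8.59 degrees, less where a joint would pass 70% of its speed; a pose out of reach is approached as far as the arm can. A call with a number of a shift or a turn outside -1 to 1 is refused whole. A call with a gripper value outside its range is refused whole. "hand" is the opening, from 0 (shut) to 1 (fully open), set as the call begins (left out, the last holds). The fingers move at their own pace and stop on an object; "newtons" is the grip in N (left out, the last holds). Time passes only in rows, so rows that repeat a pose let the fingers close. It gives the time, the measured TCP pose, the force, the opening and the grip force at its end, in the units of the state.
- ctrl.read_state(): the state, without advancing time (a new reading comes with each control period).
- ctrl.grab_frame(name): name is "scene" or "top" or "wrist"; returns a dict with "frame" (480x640x3 uint8, red, green, blue), "intrinsics" (3x3 intrinsics, pixels), "R" (3x3) and "t" (3): a world point X has camera coordinates R X + t. Camera axes: x right, y down, z forward; pixel columns grow to the right and rows downward; lengths in m; the calibration is good to about 2 mm. A picture is of the moment at which its call begins. There is no depth.
- ctrl.job_done(): hands the job in; it is judged then, once.
The state is a dict: "t": time; "joint_positions": joint angles; "dq": joint speeds; "effort": joint torques, N m; "tcp_pos": TCP position; "eef_rot": TCP orientation; "ft_force": force on the tool from outside, world axes, zero at the start; "moment": the same for the moment, N m; "width": finger opening in m; "grasp_force": force on a finger pad.
Only numpy, scipy, OpenCV 4.12 (cv2) and the standard library are available. Lean on these libraries where they do the work, as an engineer would, in place of code of your own. Each camera call takes 0.05 s, during which the arm holds its last target. There are 200 camera calls.

## Task

Check in the returned part: lift the yellow touch scanner out of its dock and read the bar code on the sloping job card, then the one on top of the carton with the orange band. To read a code, cover it with the scanner's sprung nose, centred, square to the surface and long side along the long side of the label, and press gently, about half of the nose's travel, holding still for two seconds. Finally stand the scanner gently on its nose inside the dock's rim and let go, never touching the other cartons with it and leaving everything else where it is.

Things in the scene. Friction and masses are not known exactly. Their poses are not given: they have to be found in the camera images.
- wand_grip (a point): Grip point of the touch scanner, on its axis, 100 mm above its nose face and 40 mm below the handle's end. The scanner (about 0.2 kg) is a straight wand 140 mm long, standing upright on its nose in the dock; its z runs from nose to handle end (up at the start). The black handle, from 53 to 140 mm above the nose face, is 30 mm wide along y and 34 mm along x: grip across y.
- wand_nose (a point): Centre of the scanner's flat black nose face (unpressed), 100 mm below wand_grip on the axis; same axes. The nose plate, 36 mm (x) by 60 mm (y), slides up to 5 mm into the head against a spring of 2 N per mm (10 N at the stop). A code is read while the nose presses it with 2.5 to 10 N, held still; more than 25 N does damage.
- wand: The whole scanner; origin at the centre of the unpressed nose face, axes as wand_nose. Above the nose is the yellow head, at most 62 mm (y) by 38 mm (x). The scanner is the same after a half turn about z, but for an orange trigger patch on its -x side.
- dock_floor (a point): Centre of the dock's floor, 6 mm above the counter. The dock is a fixed black tray 100 x 130 mm; a grey rim, 8 mm high above this floor, encloses 60 mm (dock x) by 84 mm (dock y). The scanner starts standing here with its x and y nearly along the dock's, and belongs here again.
- dock: The dock itself; origin under its centre at the counter, same axes.
- card_code (a point): Point on the sloping job-card plate, under the bar code: the code's centre is straight above it along z, on top of a stiff pad of job cards whose thickness is not known beforehand (4 to 28 mm): feel for it or look. z is the plate's outward normal, leaning 0.45 rad from vertical towards the robot's side; y runs level, along the long side of the label outline (75 by 50 mm); x runs up the slope.
- plate: The aluminium plate, rigidly fixed on its stand, 180 mm (y) by 150 mm (x), with the card pad, 155 by 125 mm, lying on it; origin and axes as card_code. A steel clip, 50 mm wide and 30 mm high above the plate, stands 65 to 73 mm up the slope (+x).
- orange_code (a point): Centre of the bar code on top of the carton with the orange band, on the top face. z points up, y along the long side of the label (74 x 50 mm).
- carton_orange: That carton: cardboard, 110 mm (x) by 85 mm (y) by 55 mm high, about 0.6 kg, loose on the counter; origin at the centre of its underside. The bar code's centre is 8 mm to -x of the carton's centre; the orange band wraps it near its +x end.
- blue_code (a point): Same point on an equal carton with a blue band, not to be touched.
- carton_blue: The carton with the blue band; origin at the centre of its underside.
- green_code (a point): Same point on an equal carton with a green band, not to be touched.
- carton_green: The carton with the green band; origin at the centre of its underside.
- mug: Blue mug, 76 mm wide and 90 mm high, bystander; origin under its centre.
- keyfob: Car key with black fob and orange tag, about 120 mm long and 12 mm high, bystander.
- trackball: Black trackball mouse, 150 x 85 mm, 43 mm high, bystander.
- oil: Red oil bottle, 70 mm across, 170 mm high, bystander; origin under its centre.
- stapler: Red and black stapler, 150 mm long, 50 mm high, bystander.
Mind the look-alikes: they are no part of the job. Of the things that look like the dock, the largest one is meant. Leave any pink look-alike of the carton_orange alone.

How it is judged:
On the way, in this order (a step that is already met when the one before it is completed fails the run):
1. the scanner's nose is held still, square (within 0.15 rad), turned with the label (within 0.35 rad) and centred (within 12 mm each way) on the job card's bar code, pressed with 2.5 to 10 N, for 1 s (contact force between wand and plate between 2.5 and 10 N and x of wand_nose in the frame of card_code between -0.012 and 0.012 m and y of wand_nose in the frame of card_code between -0.012 and 0.012 m and angle between the z axis of wand_nose and the z axis of card_code, either way round below 0.15 rad and angle between the y axis of wand_nose and the y axis of card_code, either way round below 0.35 rad and linear speed of wand below 0.02 m/s and angular speed of wand below 0.2 rad/s), for 1 s.
2. then the same on the bar code of the carton with the orange band, for 1 s (contact force between wand and carton_orange between 2.5 and 10 N and x of wand_nose in the frame of orange_code between -0.012 and 0.012 m and y of wand_nose in the frame of orange_code between -0.012 and 0.012 m and angle between the z axis of wand_nose and the z axis of orange_code, either way round below 0.15 rad and angle between the y axis of wand_nose and the y axis of orange_code, either way round below 0.35 rad and linear speed of wand below 0.02 m/s and angular speed of wand below 0.2 rad/s), for 1 s.
At the end, for the whole second after the job is handed in: The scanner stands upright (within 0.1 rad) and at rest on its nose inside the dock's rim (nose within 22 mm of the centre of the floor, and on the floor), let go; the orange-banded carton is within 20 mm of where it started (horizontal distance between wand_nose and dock_floor below 0.022 m and angle between wand_nose's own z axis and vertical below 0.1 rad and z of wand_nose in the frame of dock between 0 and 0.01 m and linear speed of wand below 0.02 m/s and contact force between the fingers and wand below 0.1 N and distance of carton_orange from where it was at the start of the episode below 0.02 m); the robot touches nothing.
It fails at once if the scanner presses the card pad or its plate, the carton or the dock with more than 25 N (contact force between wand and plate above 25 N or contact force between wand and carton_orange above 25 N or contact force between wand and dock above 25 N).
It fails at once if the scanner touches a carton with a blue or green band (contact force between wand and carton_blue above 0.5 N or contact force between wand and carton_green above 0.5 N).
It fails at once if a carton is shifted by more than 20 mm (distance of any of carton_orange, carton_blue, carton_green from where it was at the start of the episode above 0.02 m).
It fails at once if another thing on the counter is shifted by more than 20 mm (distance of any of mug, keyfob, trackball, oil, stapler from where it was at the start of the episode above 0.02 m).
It also fails if it takes over 64 s, if anything falls off the work surface, if the arm or the gripper's body presses on something with over 40 N, if the wrist force passes 120 N, or if a joint passes its speed limit or range.

## Working session

There is one attempt and no reset: what is moved stays moved. The work goes in short steps, Python scripts to look and compute and a tool call to move; the robot and the scene stay as the last step left them, time stands still between calls to the robot, and variables do not carry over. Pictures are saved under pics/ and viewed, at most 10 in all, crops included, and the job is handed in when it is done.

Besides the shell and the picture viewer there is one more tool, called after "Emit:" by a JSON object that holds its "fn" and its "kwargs". arm_command: Moves the arm, as the interface text tells. Its arguments: {"type":"object","properties":{"deltas":{"type":"array","items":{"type":"array","items":{"type":"array","items":{"type":"number","minimum":-1,"maximum":1}}}},"hand":{"type":"number"},"newtons":{"type":"number"}},"required":["deltas"]}

```bash
mkdir -p pics
cat > h.py <<'E'
import numpy as np, cv2, json, sys
from plant import ctrl
from scipy.spatial.transform import Rotation as Ro
def shot(n,f):
    c=ctrl.grab_frame(n); cv2.imwrite('pics/'+f+'.png',c['frame'][...,::-1])
    np.savez('pics/'+f+'.npz',K=c['intrinsics'],R=c['R'],t=c['t']); return c
def ray(f,px):
    c=np.load('pics/'+f+'.npz'); K,R,t=c['K'],c['R'],c['t']
    return -R.T@t, R.T@np.linalg.solve(K,[px[0],px[1],1.])
def atz(f,px,z):
    o,d=ray(f,px); return o+d*(z-o[2])/d[2]
def tri(*fp):
    A=0;b=0
    for f,p in fp:
        o,d=ray(f,p); d=d/np.linalg.norm(d); M=np.eye(3)-np.outer(d,d); A=A+M;b=b+M@o
    return np.linalg.solve(A,b)
def proj(f,X):
    c=np.load('pics/'+f+'.npz'); p=c['K']@(c['R']@np.asarray(X,float)+c['t']); return p[:2]/p[2]
def tool():
    s=ctrl.read_state(); q=s['eef_rot']; return np.array(s['tcp_pos']),Ro.from_quat([q[1],q[2],q[3],q[0]])
def crop(f,u,v,w,h,k,o):
    im=cv2.imread('pics/'+f+'.png')[v:v+h,u:u+w]; cv2.imwrite('pics/'+o+'.png',cv2.resize(im,None,fx=k,fy=k,interpolation=cv2.INTER_CUBIC))
def rel(P,Rm):
    """shares for a move to TCP pose P, Rm(Rotation)"""
    p,R=tool(); return np.round(R.inv().apply(np.array(P)-p)/.4,4), np.round((R.inv()*Rm).as_rotvec()/.5,4)
E
python3 -c "
from h import *
for n in ['scene','top']:
    c=shot(n,n+'0'); print(n,-c['R'].T@c['t'],c['intrinsics'][0,0])
s=ctrl.read_state(); print(s); print(ctrl.tips_ahead); print(tool()[1].as_matrix())"
```

```text
scene [ 1.31488265 -0.19830253  1.36015887] 582.0473660930821
top [0.37416542 0.00657319 1.16875399] 462.1994432234953
{'t': 0.1, 'joint_positions': array([ 1.17580147,  0.52192584, -0.03631928,  1.59992108,  0.02120582,
        1.02112357, -0.11282396]), 'dq': array([ 0.00059744, -0.00101464, -0.00097326, -0.00030283, -0.00123227,
       -0.00012865, -0.00012751]), 'effort': array([ 4.43472178e-03, -9.28490210e+01,  1.98425286e+00, -3.70532084e+01,
        1.81543396e-02,  5.44995884e-03,  1.00054147e-04]), 'tcp_pos': array([ 0.19934369, -0.59212412,  0.30341187]), 'eef_rot': array([-4.81923147e-04,  9.86845565e-01,  1.61665037e-01, -1.18793916e-04]), 'ft_force': array([ 0.33610445, -0.38836428, -0.02555027]), 'moment': array([-0.04609243, -0.00270675, -0.00042483]), 'grasp_force': 0.0, 'width': 0.08565374791576226}
0.0726
[[ 9.47728803e-01  3.19076735e-01 -3.90282746e-04]
 [ 3.19076964e-01 -9.47728367e-01  9.12757795e-04]
 [-7.86422523e-05 -9.89577087e-04 -9.99999507e-01]]
```

View pics/top0.png

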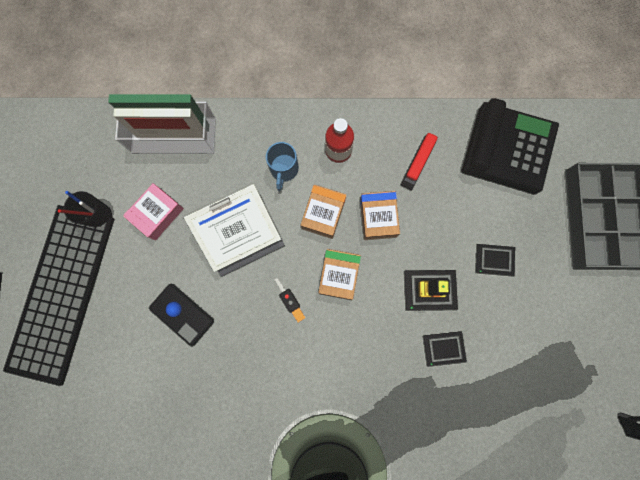

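View pics/scene0.png

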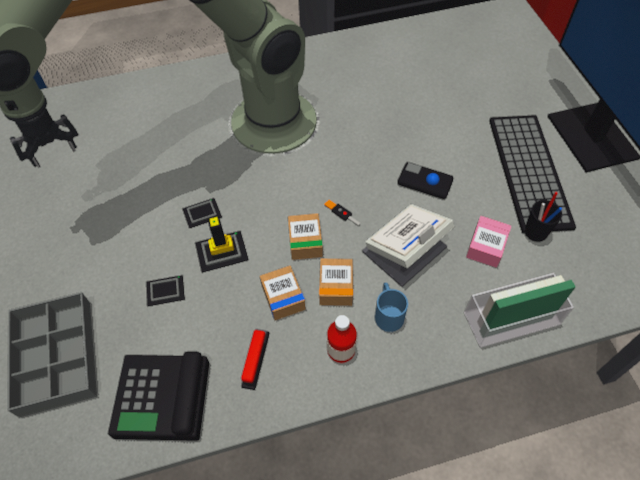

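Top view: dock and scanner at (431,290), orange carton (324,211), blue (380,215), green (340,275), job card (234,229), and small dock look-alikes at (495,260) and (444,348). I'll enlarge both views.

```bash
python3 -c "
from h import *
crop('top0',180,175,290,145,2.75,'c1'); crop('scene0',185,190,280,140,2.85,'c2')"
```

```text
(no output)
```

View pics/c1.png

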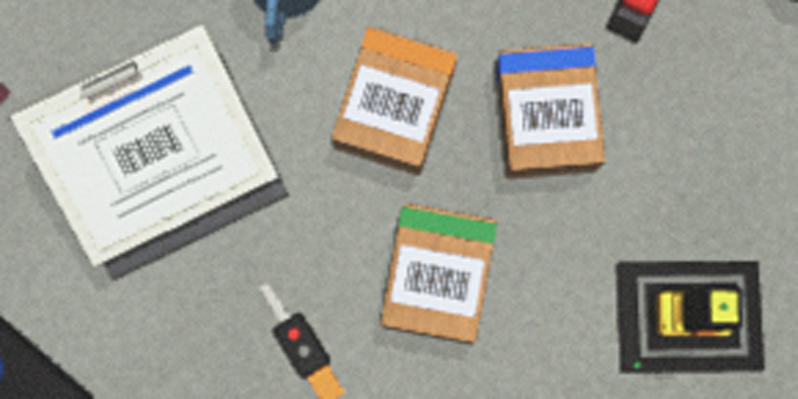

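View pics/c2.png

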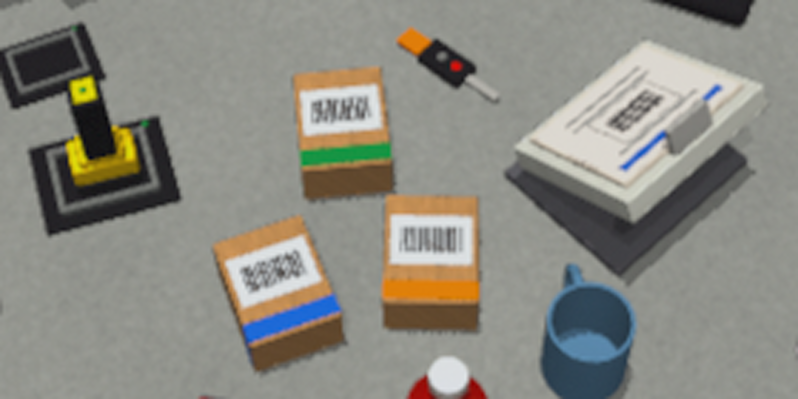

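```bash
cat > m.py <<'E'
from h import *
a=lambda p:(180+p[0]/2.75-.3,175+p[1]/2.75-.3)
b=lambda p:(185+p[0]/2.85-.3,190+p[1]/2.85-.3)
T=lambda p,q:tri(('top0',a(p)),('scene0',b(q)))
print('orange',T((391,104),(431,240)), 'card',T((148,148),(636,112)))
print('wandtop',T((725,307),(84,91)))
print('blue',T((553,114),(273,270)),'green',T((437,282),(341,109)))
dk=[atz('top0',a(p),.006) for p in [(617,262),(758,262),(763,370),(622,373)]]
print('dock',np.mean(dk,0)); 
for i in range(4): d=dk[(i+1)%4]-dk[i]; print(np.linalg.norm(d),np.degrees(np.arctan2(d[1],d[0])))
for n,z,c in [('or',.055,[(358,66),(440,92),(425,143),(342,115)])]:
    q=[atz('top0',a(p),z) for p in c]; print(np.mean(q,0))
    for i in range(4): d=q[(i+1)%4]-q[i]; print(n,np.linalg.norm(d),np.degrees(np.arctan2(d[1],d[0])))
# card: label corners & pad corners on plane of unknown yaw
C=T((148,148),(636,112))
from scipy.optimize import minimize_scalar
def hit(p,yaw,C):
    n=np.array([np.sin(.45)*np.cos(yaw+np.pi),np.sin(.45)*np.sin(yaw+np.pi),np.cos(.45)])
    o,d=ray('top0',a(p)); return o+d*(n@(C-o))/(n@d)
yaw=0.4
for _ in range(5):
    q=[hit(p,yaw,C) for p in [(10,117),(204,26),(278,178),(100,265)]]
    d=q[0]-q[1]+q[3]-q[2]; yaw=np.arctan2(d[1],d[0])-np.pi/2
q2=[hit(p,yaw,C) for p in [(96,142),(180,103),(202,153),(115,196)]]
print('yaw',yaw,np.degrees(yaw)); 
for Q in(q,q2): print(np.mean(Q,0),[(np.linalg.norm(Q[(i+1)%4]-Q[i]).round(4)) for i in range(4)])
d=q2[0]-q2[1]+q2[3]-q2[2];print('lab dir',d/2)
E
python3 m.py
```

```text
orange [0.62074772 0.02016386 0.05047191] card [0.57059824 0.22888935 0.09712672]
wandtop [ 0.43620756 -0.24919166  0.14138693]
blue [ 0.61192191 -0.12442674  0.0536502 ] green [ 0.46109703 -0.02133868  0.05086393]
dock [ 0.43542031 -0.25175486  0.006     ]
0.12836459704818004 -89.52016264191946
0.09747657182796635 -179.45888314299353
0.12675701162479372 91.76212152639171
0.10032826322422815 1.4756179786144539
[0.61996981 0.02050338 0.055     ]
or 0.0775294050003311 -107.65310033111578
or 0.04845424108738851 164.16562825692702
or 0.07847474006532026 71.43667602070254
or 0.04718704823433557 -16.92165151805188
yaw 0.46522616270121286 26.655495641846056
[0.57076717 0.22766543 0.09693441] [np.float64(0.1792), np.float64(0.1481), np.float64(0.1726), np.float64(0.1498)]
[0.5700764  0.22839483 0.09679426] [np.float64(0.0785), np.float64(0.0478), np.float64(0.0834), np.float64(0.0501)]
lab dir [-3.63576005e-02  7.23365792e-02 -2.00592541e-05]
```

```bash
python3 -c "
from h import *
print(rel([.40,-.25,.31],Ro.from_matrix(np.array([[1,0,0],[0,-1,0],[0,0,-1.]]))))"
```

```text
(array([ 0.7483, -0.6506, -0.0159]), array([-1.900e-03,  5.000e-04,  6.495e-01]))
```

Emit:
{"fn": "arm_command", "kwargs": {"deltas": [[[0.25,-0.217,-0.016,0,0,0.22],[0.5,-0.434,-0.016,0,0,0.44],[0.748,-0.651,-0.016,-0.002,0,0.65],[0.748,-0.651,-0.016,-0.002,0,0.65],[0.748,-0.651,-0.016,-0.002,0,0.65],[0.748,-0.651,-0.016,-0.002,0,0.65],[0.748,-0.651,-0.016,-0.002,0,0.65],[0.748,-0.651,-0.016,-0.002,0,0.65],[0.748,-0.651,-0.016,-0.002,0,0.65],[0.748,-0.651,-0.016,-0.002,0,0.65],[0.748,-0.651,-0.016,-0.002,0,0.65],[0.748,-0.651,-0.016,-0.002,0,0.65]]], "hand": 1}}

```text
t: 1.3
tcp_pos: [0.3993, -0.2511, 0.3102]
eef_rot: [0.001, 1.0, -0.001, -0.0]
ft_force: [-1.2, -0.4, 0.8]
width: 0.085
grasp_force: 0.0
```

```bash
python3 -c "
from h import *
print(tool()[0],tool()[1].as_rotvec(),ctrl.read_state()['t'])
shot('wrist','w1')
print(proj('w1',[.436,-.25,.146]),proj('w1',[.436,-.25,.006]))"
```

```text
[ 0.3992727  -0.2510915   0.31019188] [ 3.14047920e+00 -3.52332177e-03 -3.09048739e-04] 1.3
[311.47755255 186.6140533 ] [312.24843179 161.82970206]
```

View pics/w1.png

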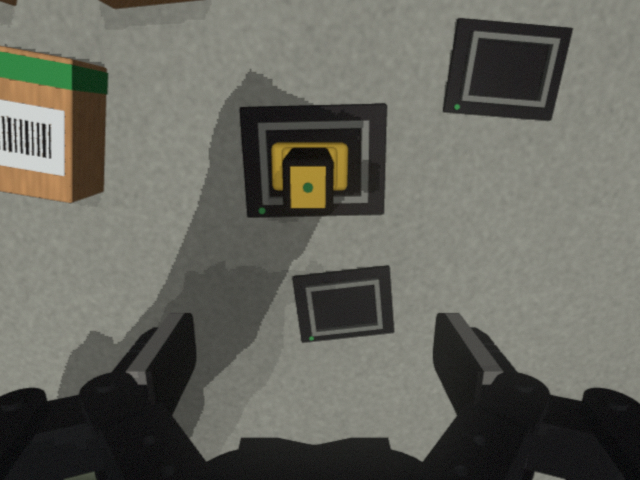

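Wrist view: the handle top is centred at (308,187), square to the image. Dock corners are (240,108), (386,104), (384,214), (247,217).

```bash
python3 -c "
from h import *
print('top',atz('w1',(308,187),.146))
q=[atz('w1',p,.006) for p in [(240,108),(386,104),(384,214),(247,217)]]
print('dock',np.mean(q,0)); 
for i in range(4): d=q[(i+1)%4]-q[i]; print(np.linalg.norm(d),np.degrees(np.arctan2(d[1],d[0])))
q=[atz('w1',p,.006+.03) for p in [(272,190),(347,188)]]; d=q[1]-q[0]; print(np.mean(q,0),np.linalg.norm(d),np.degrees(np.arctan2(d[1],d[0])))
T=atz('w1',(308,187),.146)
print(rel([T[0],T[1],.162],Ro.from_matrix(np.array([[1,0,0],[0,-1,0],[0,0,-1.]]))))"
```

```text
top [ 0.43578128 -0.24798734  0.146     ]
dock [ 0.43506592 -0.25179109  0.006     ]
0.12751758789886847 -88.6518764140507
0.09825699787087945 -178.28963014329045
0.12926012314856758 91.12896665561836
0.09776703377780216 0.6915203703612783
[ 0.41623167 -0.24766168  0.036     ] 0.06386300392587883 -88.61704733556313
(array([ 0.0911, -0.008 ,  0.3705]), array([ 0.002 ,  0.0002, -0.0042]))
```

Emit:
{"fn": "arm_command", "kwargs": {"deltas": [[[0.091,-0.008,0.1,0.002,0,-0.04],[0.091,-0.008,0.1,0.002,0,-0.04],[0.091,-0.008,0.15,0.002,0,-0.04],[0.091,-0.008,0.22,0.002,0,-0.04],[0.091,-0.008,0.29,0.002,0,-0.04],[0.091,-0.008,0.34,0.002,0,-0.04],[0.091,-0.008,0.373,0.002,0,-0.04],[0.091,-0.008,0.373,0.002,0,-0.04],[0.091,-0.008,0.373,0.002,0,-0.04]]]}}

```text
t: 2.25
tcp_pos: [0.4361, -0.2475, 0.1615]
eef_rot: [0.0, 1.0, 0.009, 0.0]
ft_force: [0.3, 0.2, -0.8]
width: 0.0851
grasp_force: 0.0
```

Emit:
{"fn": "arm_command", "kwargs": {"deltas": [[[0,0,0,0,0,0],[0,0,0,0,0,0],[0,0,0,0,0,0],[0,0,0,0,0,0],[0,0,0,0,0,0],[0,0,0,0,0,0],[0,0,0,0,0,0],[0,0,0,0,0,0],[0,0,0,0,0,0],[0,0,0,0,0,0]]], "hand": 0, "newtons": 50}}

```text
t: 3.25
tcp_pos: [0.4364, -0.2471, 0.1611]
eef_rot: [0.0, 1.0, 0.01, 0.0]
ft_force: [1.0, -0.7, 1.3]
width: 0.0298
grasp_force: 45.5
```

Emit:
{"fn": "arm_command", "kwargs": {"deltas": [[[0,0,-0.01,0,0,0],[0,0,-0.05,0,0,0],[0,0,-0.15,0,0,0],[0,0,-0.27,0,0,0],[0,0,-0.37,0,0,0],[0,0,-0.42,0,0,0],[0,0,-0.42,0,0,0],[0,0,-0.42,0,0,0],[0,0,-0.42,0,0,0],[0,0,-0.42,0,0,0]]]}}

```text
t: 4.25
tcp_pos: [0.4359, -0.2468, 0.3279]
eef_rot: [-0.001, 1.0, 0.01, -0.001]
ft_force: [-0.3, -0.4, -2.7]
width: 0.0296
grasp_force: 46.2
```

```bash
python3 -c "
from h import *
c=np.load('pics/w1.npz'); R,t=c['R'],c['t']; print('cam',-R.T@t,R,c['K'][0,0])
y=.465; Y=Ro.from_euler('z',y)*Ro.from_matrix(np.array([[1,0,0],[0,-1,0],[0,0,-1.]]))
print(rel([.50,.20,.36],Y))"
```

```text
cam [ 0.47379617 -0.25133527  0.38043725] [[-2.48318230e-03 -9.99996340e-01  1.07445410e-03]
 [-9.56592110e-01  2.68851744e-03  2.91417754e-01]
 [-2.91419576e-01 -3.04170906e-04 -9.56595285e-01]] 406.82053388959673
(array([ 0.1821, -1.1138, -0.0794]), array([-0.0028,  0.003 , -0.8903]))
```

Emit:
{"fn": "arm_command", "kwargs": {"deltas": [[[0.05,-0.12,-0.08,0,0,-0.1],[0.06,-0.24,-0.08,0,0,-0.2],[0.08,-0.36,-0.08,0,0,-0.3],[0.1,-0.48,-0.08,0,0,-0.4],[0.11,-0.6,-0.08,0,0,-0.5],[0.13,-0.72,-0.08,0,0,-0.6],[0.14,-0.84,-0.08,0,0,-0.7],[0.16,-0.93,-0.08,0,0,-0.8],[0.18,-0.99,-0.08,0,0,-0.89],[0.18,-1,-0.08,0,0,-0.89],[0.18,-1,-0.08,-0.003,0.003,-0.89],[0.18,-1,-0.08,-0.003,0.003,-0.89]]]}}

```text
t: 5.45
tcp_pos: [0.5002, 0.1533, 0.3606]
eef_rot: [0.001, 0.973, 0.23, 0.0]
ft_force: [0.3, 0.5, -1.9]
width: 0.0295
grasp_force: 46.7
```

```bash
python3 -c "
from h import *
print(tool()[0],ctrl.read_state()['t']); shot('wrist','w2'); print(proj('w2',[.5706,.2289,.097]))"
```

```text
[0.50022957 0.15325415 0.36062068] 5.45
[265.90283976  88.09519404]
```

View pics/w2.png

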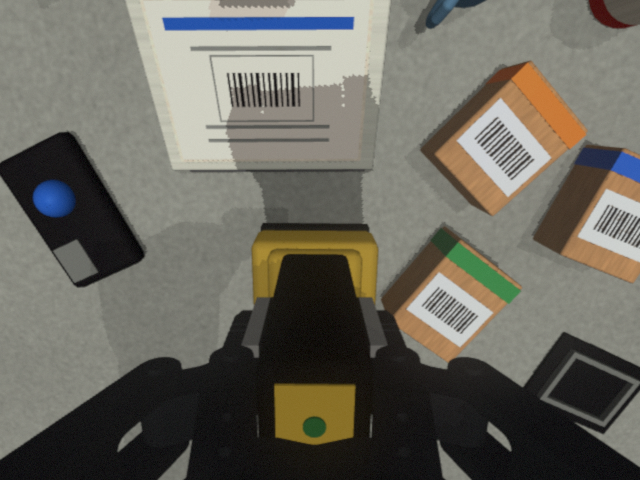

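Wrist view: card outline corners are (211,56), (313,55), (313,121), (220,122), aligned with the tool. Orange label corners are about (497,100), (551,147), (503,197), (457,150), and the nose sits square in the grip.

```bash
cat > card.py <<'E'
from h import *
from scipy.optimize import least_squares
exec(open('m.py').read().split('print')[0].split('from h import *')[1])
px=[(211,56),(313,55),(313,121),(220,122)]
loc=[(.025,.0375,0),(.025,-.0375,0),(-.025,-.0375,0),(-.025,.0375,0)]
def Rm(yaw): return Ro.from_euler('z',yaw)*Ro.from_euler('y',-.45)
def f(v):
    P=Rm(v[3]).apply(loc)+v[:3]; return np.ravel([proj('w2',P[i])-px[i] for i in range(4)])
s=least_squares(f,[.57,.229,.1,.46]); print('pnp',s.x,s.fun.round(1))
c=(264,89.5)
print('bar tri top',tri(('top0',a((148,148))),('w2',c)),'scene',tri(('scene0',b((636,112))),('w2',c)),'3',tri(('scene0',b((636,112))),('w2',c),('top0',a((148,148)))))
q=[atz('w2',p,.055) for p in [(497,100),(551,147),(503,197),(457,150)]]; print('or',np.mean(q,0))
for i in range(4): d=q[(i+1)%4]-q[i]; print(np.linalg.norm(d),np.degrees(np.arctan2(d[1],d[0])))
E
python3 card.py
```

```text
pnp [0.5686864  0.2290384  0.09881272 0.46705627] [-1.3  0.3  0.3  0.9  0.5 -0.4  0.7 -1. ]
bar tri top [0.56930323 0.22835657 0.10235051] scene [0.56901968 0.23006684 0.09441213] 3 [0.56994052 0.2293625  0.09636578]
or [0.61919831 0.02178609 0.055     ]
0.06726517325609231 -100.03783873212632
0.05885375492581413 167.33901834305328
0.06400891983351925 74.35135942204924
0.052541093506311747 -9.089728839175844
```

```bash
cat >> h.py <<'E'
C=np.array([.569,.229,.099]); RC=Ro.from_euler('z',.467)*Ro.from_euler('y',-.45); F=Ro.from_euler('x',np.pi)
L=.155
E
python3 -c "
from h import *
n=RC.apply([0,0,1]); print(n,rel(C+n*(L+.06),RC*F),rel(C+n*(L+.02),RC*F),tool()[0])"
```

```text
[-0.3883907  -0.19582564  0.9004471 ] (array([ 0.0045, -0.0924,  0.1704]), array([ 0.0061,  0.8989, -0.0068])) (array([ 0.048 , -0.0928,  0.2605]), array([ 0.0061,  0.8989, -0.0068])) [0.50028996 0.15315051 0.36085319]
```

Emit:
{"fn": "arm_command", "kwargs": {"deltas": [[[0,-0.03,0,0,0.2,0],[0,-0.06,0.04,0,0.45,0],[0.002,-0.09,0.08,0.003,0.7,0],[0.004,-0.092,0.13,0.006,0.899,-0.007],[0.004,-0.092,0.17,0.006,0.899,-0.007],[0.015,-0.092,0.19,0.006,0.899,-0.007],[0.026,-0.093,0.215,0.006,0.899,-0.007],[0.037,-0.093,0.238,0.006,0.899,-0.007],[0.048,-0.093,0.26,0.006,0.899,-0.007],[0.048,-0.093,0.26,0.006,0.899,-0.007],[0.048,-0.093,0.26,0.006,0.899,-0.007],[0.048,-0.093,0.26,0.006,0.899,-0.007]]]}}

```text
t: 6.7
tcp_pos: [0.5011, 0.1961, 0.2574]
eef_rot: [-0.052, 0.948, 0.226, 0.217]
ft_force: [-0.7, -0.0, -2.1]
width: 0.0295
grasp_force: 46.7
```

```bash
python3 -c "
from h import *
n=RC.apply([0,0,1]); s=ctrl.read_state()
print(rel(C+n*L,RC*F),tool()[0],s['t'],s['ft_force'],np.dot(s['ft_force'],n))
shot('wrist','w3')
print([proj('w3',C+RC.apply([x,y,0])) for x,y in [(.025,.0375),(.025,-.0375),(0,0)]])"
```

```text
(array([-0.0025,  0.003 ,  0.0511]), array([-0.002 , -0.0022,  0.0029])) [0.50110995 0.19609069 0.25739185] 6.7 [-0.74645738 -0.03453172 -2.07645244] -1.5730562829145962
[array([254.75549004, 204.63550914]), array([376.95379822, 204.79898784]), array([315.75251997, 243.65748189])]
```

View pics/w3.png

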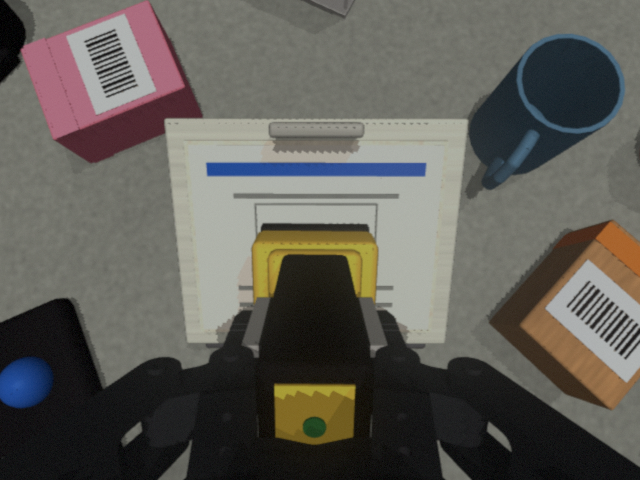

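The outline corners (255,204) and (378,204) match the prediction within 1 px. Now I'll feel for the surface.

Emit:
{"fn": "arm_command", "kwargs": {"deltas": [[[-0.002,0.003,0.01,-0.002,-0.002,0.003],[-0.002,0.003,0.02,-0.002,-0.002,0.003],[-0.002,0.003,0.028,-0.002,-0.002,0.003],[-0.002,0.003,0.034,-0.002,-0.002,0.003],[-0.002,0.003,0.038,-0.002,-0.002,0.003],[-0.002,0.003,0.038,-0.002,-0.002,0.003],[-0.002,0.003,0.038,-0.002,-0.002,0.003]]]}}

```text
t: 7.45
tcp_pos: [0.5069, 0.1977, 0.2431]
eef_rot: [-0.052, 0.948, 0.226, 0.217]
ft_force: [0.1, 0.4, -2.4]
width: 0.0296
grasp_force: 46.7
```

```bash
cat > q.py <<'E'
from h import *
n=RC.apply([0,0,1]); s=ctrl.read_state(); p,R=tool()
print('err in card frame mm',RC.inv().apply(p-C-n*L)*1000,'Fn',np.dot(s['ft_force'],n),'F',s['ft_force'],s['t'])
E
python3 q.py
```

```text
err in card frame mm [0.0091312  0.02476587 4.97914137] Fn -2.3081359688764684 F [ 0.13280366  0.35818154 -2.42814389] 7.45
```

Emit:
{"fn": "arm_command", "kwargs": {"deltas": [[[0,0,0.004,0,0,0],[0,0,0.008,0,0,0],[0,0,0.008,0,0,0],[0,0,0.008,0,0,0]]]}}

```text
t: 7.85
tcp_pos: [0.5082, 0.1983, 0.2403]
eef_rot: [-0.052, 0.948, 0.226, 0.217]
ft_force: [-1.0, -1.0, 0.5]
width: 0.0295
grasp_force: 47.0
```

Emit:
{"fn": "arm_command", "kwargs": {"deltas": [[[0,0,0.003,0,0,0],[0,0,0.005,0,0,0],[0,0,0.005,0,0,0]]]}}

```text
t: 8.15
tcp_pos: [0.509, 0.1987, 0.2384]
eef_rot: [-0.052, 0.948, 0.226, 0.217]
ft_force: [-2.2, -1.8, 4.9]
width: 0.0297
grasp_force: 47.4
```

```bash
python3 q.py
```

```text
err in card frame mm [ 0.11219393 -0.04118875 -0.2132104 ] Fn 5.57831016620477 F [-2.16458542 -1.82399377  4.86471728] 8.15
```

Emit:
{"fn": "arm_command", "kwargs": {"deltas": [[[0,0,-0.0025,0,0,0],[0,0,-0.0025,0,0,0],[0,0,-0.0025,0,0,0],[0,0,-0.0025,0,0,0],[0,0,-0.0025,0,0,0],[0,0,-0.0025,0,0,0],[0,0,-0.0025,0,0,0],[0,0,-0.0025,0,0,0],[0,0,-0.0025,0,0,0],[0,0,-0.0025,0,0,0],[0,0,-0.0025,0,0,0],[0,0,-0.0025,0,0,0]]]}}

```text
t: 9.35
tcp_pos: [0.5085, 0.1985, 0.2393]
eef_rot: [-0.052, 0.948, 0.226, 0.217]
ft_force: [-0.3, -0.9, 3.5]
width: 0.0292
grasp_force: 47.3
```

Emit:
{"fn": "arm_command", "kwargs": {"deltas": [[[0,0,0,0,0,0],[0,0,0,0,0,0],[0,0,0,0,0,0],[0,0,0,0,0,0],[0,0,0,0,0,0],[0,0,0,0,0,0],[0,0,0,0,0,0],[0,0,0,0,0,0],[0,0,0,0,0,0],[0,0,0,0,0,0]]]}}

```text
t: 10.35
tcp_pos: [0.5085, 0.1985, 0.2393]
eef_rot: [-0.052, 0.948, 0.226, 0.217]
ft_force: [0.5, -2.7, 3.6]
width: 0.0297
grasp_force: 47.3
```

```bash
python3 q.py; python3 -c "
from h import *
O=np.array([.619,.0212,.055]); RO=Ro.from_euler('z',-.285)
p,R=tool()
print(rel(O+[0,0,L+.12],RO*F), R.inv().apply([0,0,1]))"
```

```text
err in card frame mm [ 0.02116286 -0.03601634  0.78009917] Fn 3.576767173314982 F [ 0.48984398 -2.74718149  3.58605125] 10.35
(array([ 0.141 ,  0.5201, -0.1838]), array([-0.3382, -0.8565,  1.4781])) [ 4.34797643e-01 -3.13163373e-05 -9.00528183e-01]
```

```bash
python3 -c "
from h import *
print(rel([.50,.17,.36],Ro.from_euler('z',.3)*F))"
```

```text
(array([ 0.0852,  0.0539, -0.294 ]), array([-0.0752, -0.8975,  0.3284]))
```

Emit:
{"fn": "arm_command", "kwargs": {"deltas": [[[0,0,-0.03,0,0,0],[0,0,-0.1,0,0,0],[0,0,-0.18,0,0,0],[0.03,0.02,-0.25,0,-0.25,0.05],[0.06,0.04,-0.294,-0.03,-0.5,0.15],[0.085,0.054,-0.294,-0.06,-0.75,0.25],[0.085,0.054,-0.294,-0.075,-0.898,0.328],[0.085,0.054,-0.294,-0.075,-0.898,0.328],[0.085,0.054,-0.294,-0.075,-0.898,0.328]]]}}

```text
t: 11.25
tcp_pos: [0.4995, 0.1702, 0.359]
eef_rot: [-0.0, 0.989, 0.151, 0.0]
ft_force: [-0.2, -0.2, -2.9]
width: 0.0294
grasp_force: 46.7
```

```bash
cat >> h.py <<'E'
O=np.array([.619,.0212,.055]); RO=Ro.from_euler('z',-.285)
E
python3 -c "
from h import *
print(rel(O+[0,0,L+.12],RO*F),rel(O+[0,0,L+.05],RO*F),ctrl.read_state()['ft_force'])"
```

```text
(array([0.1743, 0.4445, 0.0723]), array([-1.1000e-03, -3.0000e-04,  1.1743e+00])) (array([0.1743, 0.4446, 0.2473]), array([-1.1000e-03, -3.0000e-04,  1.1743e+00])) [-0.23886549 -0.16241924 -2.85652779]
```

Emit:
{"fn": "arm_command", "kwargs": {"deltas": [[[0.03,0.1,0.02,0,0,0.2],[0.06,0.2,0.04,0,0,0.4],[0.1,0.3,0.07,0,0,0.6],[0.14,0.38,0.072,0,0,0.8],[0.174,0.444,0.072,0,0,1],[0.174,0.444,0.072,0,0,1],[0.174,0.444,0.12,0,0,1],[0.174,0.444,0.17,0,0,1],[0.174,0.444,0.17,0,0,1],[0.174,0.444,0.17,0,0,1]]]}}

```text
t: 12.25
tcp_pos: [0.6185, 0.0211, 0.2924]
eef_rot: [-0.0, 0.995, -0.099, 0.0]
ft_force: [-0.5, 0.5, -2.0]
width: 0.0294
grasp_force: 46.7
```

```bash
python3 -c "
from h import *
print(tool()[0],tool()[1].as_rotvec()); shot('wrist','w4')
print([proj('w4',O+RO.apply([x,y,0])).round() for x,y in [(.025,.037),(.025,-.037),(0,0),(.063,.0425),(.063,-.0425)]])
crop('w4',150,40,380,270,2.1,'c4')"
```

```text
[0.61849873 0.02113271 0.2924344 ] [-3.12590052e+00  3.11365291e-01 -5.97711541e-04]
[array([268., 182.]), array([365., 190.]), array([314., 218.]), array([263., 129.]), array([379., 140.])]
```

View pics/c4.png

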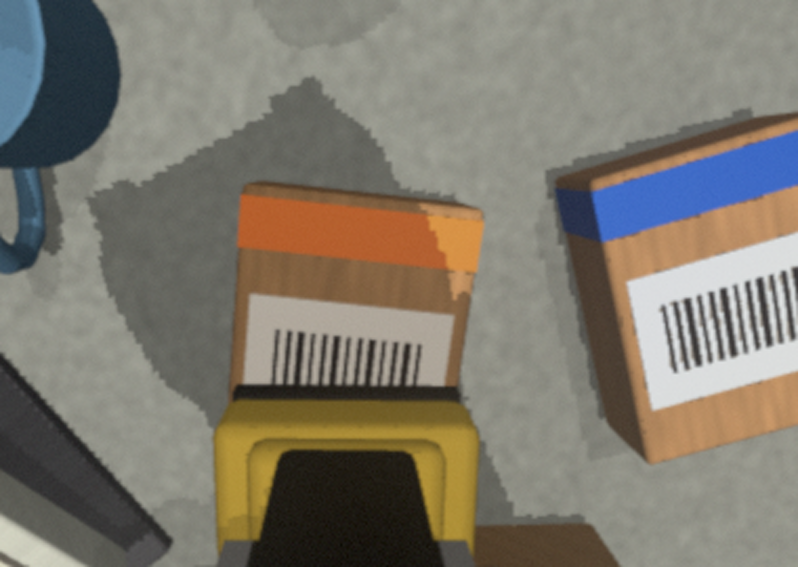

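Label corners read (268.6,180) and (366.7,190.5) against predicted (268,182) and (365,190). Well aligned, so I'll descend.

Emit:
{"fn": "arm_command", "kwargs": {"deltas": [[[0.001,0,0.03,0,0,0.1],[0.001,0,0.08,0,0,0.19],[0.001,0,0.13,0,0,0.19],[0.001,0,0.165,0,0,0.19],[0.001,0,0.185,0,0,0.19],[0.001,0,0.19,0,0,0.19],[0.001,0,0.19,0,0,0.19],[0.001,0,0.19,0,0,0.19]]]}}

```text
t: 13.1
tcp_pos: [0.6196, 0.0209, 0.2168]
eef_rot: [-0.0, 0.989, -0.147, 0.0]
ft_force: [0.2, -1.1, -2.3]
width: 0.0295
grasp_force: 46.8
```

Emit:
{"fn": "arm_command", "kwargs": {"deltas": [[[0,0,0.005,0,0,0],[0,0,0.01,0,0,0],[0,0,0.0125,0,0,0],[0,0,0.0125,0,0,0],[0,0,0.0125,0,0,0]]]}}

```text
t: 13.6
tcp_pos: [0.6193, 0.0208, 0.211]
eef_rot: [0.0, 0.989, -0.147, -0.0]
ft_force: [0.8, -0.1, -0.1]
width: 0.0293
grasp_force: 47.1
```

Emit:
{"fn": "arm_command", "kwargs": {"deltas": [[[0,0,0.002,0,0,0],[0,0,0.004,0,0,0],[0,0,0.004,0,0,0],[0,0,0.004,0,0,0]]]}}

```text
t: 14.0
tcp_pos: [0.6193, 0.0208, 0.2094]
eef_rot: [0.0, 0.989, -0.147, -0.0]
ft_force: [0.0, -1.1, 2.8]
width: 0.0298
grasp_force: 47.3
```

```bash
python3 -c "
from h import *
s=ctrl.read_state(); p,R=tool(); print(RO.inv().apply(p-O)*1000, s['ft_force'])"
```

```text
[  0.43196294  -0.25740145 154.44564173] [ 0.04945812 -1.10404671  2.75989992]
```

~5 N. Hold for 2 s.

Emit:
{"fn": "arm_command", "kwargs": {"deltas": [[[0,0,0.0005,0,0,0],[0,0,0.0005,0,0,0],[0,0,0.0005,0,0,0],[0,0,0.0005,0,0,0],[0,0,0.0005,0,0,0],[0,0,0.0005,0,0,0],[0,0,0.0005,0,0,0],[0,0,0.0005,0,0,0],[0,0,0.0005,0,0,0],[0,0,0.0005,0,0,0],[0,0,0.0005,0,0,0],[0,0,0.0005,0,0,0]]]}}

```text
t: 15.2
tcp_pos: [0.6193, 0.0208, 0.2091]
eef_rot: [0.0, 0.989, -0.147, -0.0]
ft_force: [0.8, -1.3, 2.5]
width: 0.029
grasp_force: 47.3
```

Emit:
{"fn": "arm_command", "kwargs": {"deltas": [[[0,0,0,0,0,0],[0,0,0,0,0,0],[0,0,0,0,0,0],[0,0,0,0,0,0],[0,0,0,0,0,0],[0,0,0,0,0,0],[0,0,0,0,0,0],[0,0,0,0,0,0],[0,0,0,0,0,0],[0,0,0,0,0,0],[0,0,0,0,0,0],[0,0,0,0,0,0]]]}}

```text
t: 16.4
tcp_pos: [0.6193, 0.0208, 0.2091]
eef_rot: [0.0, 0.989, -0.147, -0.0]
ft_force: [1.0, -0.6, 2.9]
width: 0.0293
grasp_force: 47.4
```

Emit:
{"fn": "arm_command", "kwargs": {"deltas": [[[0,0,-0.01,0,0,0],[0,0,-0.04,0,0,0],[0,0,-0.1,0,0,0],[0,0,-0.2,0,0,0],[0,0,-0.28,0,0,0],[0,0,-0.3,0,0,0],[0,0,-0.3,0,0,0],[0,0,-0.3,0,0,0]]]}}

```text
t: 17.2
tcp_pos: [0.6187, 0.0207, 0.3281]
eef_rot: [0.0, 0.989, -0.147, -0.001]
ft_force: [-0.1, 0.8, -2.9]
width: 0.03
grasp_force: 47.0
```

```bash
python3 -c "
from h import *
D=[.435,-.2515]
print(rel(D+[.31],Ro.from_euler('z',.02)*F),tool()[0])"
```

```text
(array([-0.2418,  0.7846,  0.0464]), array([ 0.0011,  0.004 , -0.6295])) [0.61874886 0.02071184 0.32810614]
```

Emit:
{"fn": "arm_command", "kwargs": {"deltas": [[[-0.03,0.1,0.01,0,0,-0.08],[-0.06,0.2,0.02,0,0,-0.16],[-0.09,0.3,0.03,0,0,-0.24],[-0.12,0.4,0.04,0,0,-0.32],[-0.15,0.5,0.046,0,0,-0.4],[-0.18,0.6,0.046,0,0,-0.48],[-0.21,0.7,0.046,0,0,-0.56],[-0.242,0.785,0.046,0.001,0.004,-0.63],[-0.242,0.785,0.046,0.001,0.004,-0.63],[-0.242,0.785,0.046,0.001,0.004,-0.63],[-0.242,0.785,0.046,0.001,0.004,-0.63]]]}}

```text
t: 18.3
tcp_pos: [0.4357, -0.2507, 0.3101]
eef_rot: [-0.001, 1.0, 0.01, 0.0]
ft_force: [-0.1, 0.2, -1.6]
width: 0.0295
grasp_force: 47.0
```

```bash
python3 -c "
from h import *
D=[.435,-.2515]
print(rel(D+[.168],Ro.from_euler('z',.02)*F),tool()[0])"
```

```text
(array([-0.002 ,  0.0023,  0.3552]), array([-0.0023, -0.0017,  0.0018])) [ 0.43565325 -0.25074345  0.31007081]
```

Emit:
{"fn": "arm_command", "kwargs": {"deltas": [[[-0.002,0.002,0.05,-0.002,-0.002,0],[-0.002,0.002,0.12,-0.002,-0.002,0],[-0.002,0.002,0.2,-0.002,-0.002,0],[-0.002,0.002,0.27,-0.002,-0.002,0],[-0.002,0.002,0.32,-0.002,-0.002,0],[-0.002,0.002,0.345,-0.002,-0.002,0],[-0.002,0.002,0.355,-0.002,-0.002,0],[-0.002,0.002,0.355,-0.002,-0.002,0],[-0.002,0.002,0.355,-0.002,-0.002,0]]]}}

```text
t: 19.2
tcp_pos: [0.4354, -0.2523, 0.1695]
eef_rot: [0.001, 1.0, 0.01, 0.001]
ft_force: [-0.1, -0.3, -1.7]
width: 0.0295
grasp_force: 47.0
```

Emit:
{"fn": "arm_command", "kwargs": {"deltas": [[[0,0,0.005,0,0,0],[0,0,0.01,0,0,0],[0,0,0.013,0,0,0],[0,0,0.016,0,0,0],[0,0,0.0175,0,0,0],[0,0,0.0175,0,0,0],[0,0,0.0175,0,0,0]]]}}

```text
t: 19.9
tcp_pos: [0.4349, -0.2524, 0.1619]
eef_rot: [0.0, 1.0, 0.01, 0.0]
ft_force: [-0.4, -1.1, -0.9]
width: 0.0297
grasp_force: 47.2
```

Emit:
{"fn": "arm_command", "kwargs": {"deltas": [[[0,0,0.0025,0,0,0],[0,0,0.0025,0,0,0],[0,0,0.0025,0,0,0],[0,0,0.0025,0,0,0]]]}}

```text
t: 20.3
tcp_pos: [0.435, -0.2524, 0.1609]
eef_rot: [0.0, 1.0, 0.01, 0.0]
ft_force: [0.4, -0.4, 2.0]
width: 0.0296
grasp_force: 47.4
```

Emit:
{"fn": "arm_command", "kwargs": {"deltas": [[[0,0,0,0,0,0],[0,0,0,0,0,0],[0,0,0,0,0,0],[0,0,0,0,0,0],[0,0,0,0,0,0],[0,0,0,0,0,0],[0,0,0,0,0,0],[0,0,0,0,0,0],[0,0,0,0,0,0],[0,0,0,0,0,0],[0,0,0,0,0,0]]], "hand": 1}}

```text
t: 21.4
tcp_pos: [0.4349, -0.2524, 0.1608]
eef_rot: [0.0, 1.0, 0.01, 0.0]
ft_force: [0.5, -0.8, -0.1]
width: 0.0854
grasp_force: 0.0
```

Emit:
{"fn": "arm_command", "kwargs": {"deltas": [[[0,0,-0.02,0,0,0],[0,0,-0.07,0,0,0],[0,0,-0.15,0,0,0],[0,0,-0.25,0,0,0],[0,0,-0.35,0,0,0],[-0.05,0,-0.38,0,0,0],[-0.09,0,-0.38,0,0,0],[-0.09,0,-0.38,0,0,0],[-0.09,0,-0.38,0,0,0]]]}}

```text
t: 22.3
tcp_pos: [0.3989, -0.253, 0.3133]
eef_rot: [0.001, 1.0, 0.01, 0.001]
ft_force: [0.4, 0.8, 0.3]
width: 0.0853
grasp_force: 0.0
```

```bash
python3 -c "
from h import *
shot('wrist','w5'); print(ctrl.read_state()['t'],tool()[0]); crop('w5',180,60,280,200,2,'c5')"
```

```text
22.35 [ 0.39922531 -0.25283576  0.31301953]
```

View pics/c5.png

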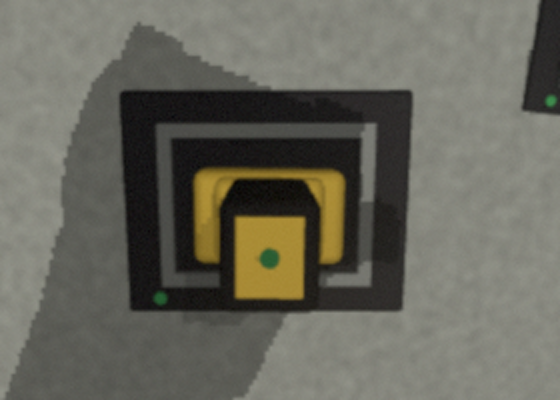

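The crop shows the scanner standing upright and centred inside the dock's rim, with the handle top at crop (269,258). The gripper is clear of it.

```bash
python3 -c "
from plant import ctrl
print(ctrl.job_done())"
```

```text
the job is handed in; nothing more can be done
None
```

I pressed the scanner on the job card and then the orange-banded carton, about 5 N for over 2 s each. It is back upright in the dock and released, and the job is handed in at about 22 s of 64 s; no verdict came back.

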